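# Load a sample cup under the self-closing shield cover

### The job

Load the white sample cup into the bench analyser: with one fingertip hold the spring-closed shield cover open by its thumb rail, and with the other push the cup along the loading ledge and under the open cover until it is fully home against the curved stop. Then let the cover spring fully shut over it and leave everything untouched. Only push: the cup must stay upright and be slid, never pinched and lifted, and the glassware, bung and dropper bottle around the analyser stay where they are.

Things in the scene. Friction and masses are not known exactly. Their poses are not given: they have to be found in the camera images.
- stand: White and grey bench analyser, fixed, 184 x 126 x 81 mm. Frame: x along it, away from the robot at yaw 0; y left; z up. Origin: on the bench, below the cover's hinge line, in the plane of the cover's front face. Foot plate 11 mm high: x -88 to 96, y -64 to 62. Body with deck z = 45: y -58 to -6. Detector head x 50 to 94, up to z = 81. Only foot plate left of y = 6, where the rail comes down.
- ledge (a point): Middle of the loading ledge, on the deck (stand frame -42, -26, 45 mm), axes as the stand's. The ledge is the open deck in front of the cover, x -84 to 0 of the stand: a straight channel along x, centred on this point, 34 mm wide between two guide strips 3 mm thick and 6 mm high (x -80 to -3).
- cover (a joint): Hinge angle of the grey shield cover, rad: 0 shut, grows as it opens, stop at 1.43. It swings up and over to the left in one piece with its thumb rail. A damped spring shuts it within 1 s of letting go. Force at the rail: about 2 N to start, 3 N to hold it at 1.35. From 1.3 up the channel is open from above (cover on edge, y -12 to +29 of the stand, 57 mm above deck); below 1.2 it overhangs it.
- hinge (a point): Point on the cover's hinge line, at deck height (45 mm), in the plane of the cover's front face; axes as the stand's; the line runs along x. Shut, the cover is a box open below: x 0 to 47, y -51 to -1, up to 29 mm above the deck; its 2 mm front wall bars the ledge down to the deck.
- rail_front (a point): Front end of the thumb rail's axis: a black bar 8 mm thick, fixed to the cover, parallel to the hinge and 46 mm from it, from 77 mm before the cover's front face to 40 mm behind it. Cover shut: 46 mm above the deck, 4 mm left of the hinge. Push it left, then down: at 1.35 rad its axis is 46 mm left of the hinge and 6 mm above the deck. A fingertip resting on it can slide along it.
- rail_rear (a point): Rear end of the thumb rail's axis (see rail_front). Three thin struts, 5 mm behind the rail's front end and 18 and 4 mm before its rear end, join it to hinge and cover; they lie on its hinge side.
- cup: White plastic sample cup, a closed upright cylinder 32 mm in diameter and 23 mm high, about 40 g, standing on the loading ledge in front of the cover. Origin: centre of its underside; z up.
- home (a point): On the deck under the cover: where the centre of the cup's underside lies when it is fully home, against a curved steel stop 12 mm high, open toward the ledge, with 1 mm of play either side. 21.6 mm behind the cover's front face, 26 mm right of the hinge line; the cup's near side is then 5.6 mm behind the front face.
- small_beaker: Small empty glass beaker, 45 mm across, 55 mm high, left of the analyser. Origin: centre of its underside. Leave alone.
- rubber_bung: Tapered rubber bung, 31 mm across, 24 mm high, left of the analyser. Origin: centre of its underside. Leave alone.
- dish: Glass dish with lid, 69 mm across, 17 mm high, right of the analyser. Origin: centre of its underside. Leave alone.
- dropper: Brown dropper bottle, 37 mm across, 116 mm high, right of the analyser's rear. Origin: centre of its underside. Leave alone.

How it is judged:
On the way, in this order (a step that is already met when the one before it is completed fails the run):
1. a fingertip holds the cover wide open (beyond 1.15 rad) while the cup is still outside (value of joint cover above 1.15 rad and contact force between the fingers and cover above 0.3 N and x of cup in the frame of stand below -0.015 m), for 0.1 s.
2. with the cover still held open by a fingertip (beyond 1.1 rad), the cup has been pushed more than halfway under it (value of joint cover above 1.1 rad and contact force between the fingers and cover above 0.3 N and x of cup in the frame of stand above 0.003 m), for 0.05 s.
3. the cup is home against the curved stop (within 3 mm) before the cover is let go (value of joint cover above 1.1 rad and contact force between the fingers and cover above 0.3 N and horizontal distance between cup and home below 0.003 m), for 0.05 s.
At the end, for the whole second after the job is handed in: the cup stands upright on the deck within 3 mm of the home point, at rest, and the cover is shut over it (within 0.03 rad) (value of joint cover below 0.03 rad and horizontal distance between cup and home below 0.003 m and angle between cup's own z axis and vertical below 0.06 rad and z of cup in the frame of stand below 0.047 m and linear speed of cup below 0.01 m/s); the robot touches nothing.
It fails at once if the cup is lifted more than 6 mm off the deck (z of cup in the frame of stand above 0.051 m).
It fails at once if the cup is tipped by more than 20 degrees (angle between cup's own z axis and vertical above 0.35 rad).
It fails at once if a bystander is moved more than 15 mm (distance of any of small_beaker, rubber_bung, dish, dropper from where it was at the start of the episode above 0.015 m).
It also fails if it takes over 45 s, if anything falls off the work surface, if the arm or the gripper's body presses on something with over 40 N, if the wrist force passes 120 N, or if a joint passes its speed limit or range.

### The arm

A 7-joint arm with a two-finger parallel gripper is mounted at the origin on a cart in front of the work surface, level with it; the furniture and walls round the work are solid. World frame = base frame: x ahead of the robot, y to its left, z up, the work surface at z = 0. Lengths are in m, angles in rad, forces in N, time in s.
With the tool pointing down it reaches from about 0.4 to 0.85 m from the base axis. Payload 10.4 kg.
Tool frame: the origin (TCP) lies between the finger pads; the fingertips stand manip.finger_overhang ahead of it and the grasp point (between the pads) lies 11 mm behind it (manip.finger_overhang is the distance from the TCP to the fingertips, in m); x points along the fingers, z is the direction in which the jaws open and shut, and the axes are right-handed (so a half turn about x gives the same grasp; the last joint's range is limited). The gripper opens to 85 mm and grips with 20 to 120 N. Pads are 22 mm wide; open, the fingers measure 114 mm over their backs; the gripper's body (76 mm by 85 mm) begins 54 mm behind the grasp point. The pads swing forward as they close: fully open they stand 13 mm farther back than shut.
Start: joints at [-1.313, 0.332, -0.065, 1.46, 0.022, 1.35, -0.088], TCP at [0.173, 0.601, 0.239] pointing down, gripper open.
Joint ranges: [-2.6, 2.6], [-0.5, 2.12], [-1.47, 1.34], [0.16, 2.42], [-1.27, 4.41], [0.06, 2.06], [-2.6, 2.6]. Speed limits (rad/s): [2.22, 2.22, 2.79, 2.79, 3.14, 3.14, 3.14].

### API

Orientations are given as a unit quaternion [x, y, z, w].
In Python, from workcell import get_obs, camera, workorder, manip gives the robot as it stands. The module is installed in compiled form; this text tells all that it offers.
- The arm moves only by the tool play_rows, never from a script. Its argument "increments" is text: rows parted by semicolons, each of 4 numbers parted by spaces: the shift along the tool's x, y, z in m, then the turn about the tool's x in rad. A call has 1 to 20 rows; each row shifts and turns the pose as measured when the row begins, along the tool's axes as they then stand; what a row does not reach is not made up. A row lasts 1/10 s, in which the tool goes at most 50 mm and 8.59 degrees, less where a joint would pass 70% of its speed; a pose out of reach is approached as far as the arm can. A call is refused whole if a number of a shift passes 0.05 or a number of a turn 0.15, either way. A call with a gripper value outside its range is refused whole. "hand" is the gripper command: -1 is fully open, 1 is shut, values between are in proportion, set as the call begins (left out, the last holds). The fingers move at their own pace and stop on an object; "squeeze" is the grip in N (left out, the last holds). Time passes only in rows, so rows that do not move let the fingers close. It gives the time, the measured TCP pose, the force and the opening at its end, in the units of the state.
- get_obs(): the state, without advancing time (a new reading comes with each control period).
- camera(name): name is "side" or "top"; returns a dict with "img" (384x512x3 uint8, blue, green, red), "fov_y" (degrees; the focal length in pixels is half the picture's height over the tangent of half this angle, whatever the lens; pixels are square), "cx", "cy" (the principal point, pixels), "R" (3x3) and "t" (3): a world point X has camera coordinates R X + t. Camera axes: x right, y down, z forward; pixel columns grow to the right and rows downward; lengths in m; the calibration is good to about 2 mm. A picture is of the moment at which its call begins. There is no depth.
- workorder.hand_in(): hands the job in, once; it reports no verdict.
The state is a dict: "clock": time; "joint_pos": joint angles; "joint_velocities": joint speeds; "tau": joint torques, N m; "position": TCP position; "ee_rot": TCP orientation; "ft_force": force on the tool from outside, world axes, zero at the start; "torque": the same for the moment, N m; "grip_width": opening from 0.0 (shut) to 1.0 (fully open).
Only numpy, scipy, OpenCV 4.12 (cv2) and the standard library are available. Lean on these libraries where they do the work, as an engineer would, in place of code of your own. Each camera call takes 0.05 s, during which the arm holds its last target.

## Working session

There is one attempt and no reset: what is moved stays moved. The work goes in short steps, Python scripts to look and compute and a tool call to move; the robot and the scene stay as the last step left them, time stands still between calls to the robot, and variables do not carry over. Pictures are saved under pics/ and viewed, and the job is handed in when it is done.

Besides the shell and the picture viewer there is one more tool, called after ">>>" in YAML: its name, and indented under it one key for each argument. play_rows: Moves the arm, as the interface text tells. Its arguments: {"type":"object","properties":{"increments":{"type":"string"},"hand":{"type":"number"},"squeeze":{"type":"number"}},"required":["increments"]}

```bash
ls; mkdir -p pics; python3 - <<'E'
from workcell import get_obs, camera, workorder, manip
import cv2
print(get_obs()); print([ (a,getattr(manip,a)) for a in dir(manip) if a[0]!='_'])
for n in ("side","top"):
    c=camera(n); cv2.imwrite(f"pics/{n}0.png",c["img"]); print(n,{k:v for k,v in c.items() if k!="img"})
E
```

```text
pics
{'clock': 0.0, 'joint_pos': array([-1.31257325,  0.33287093, -0.06469997,  1.46095969,  0.02159331,
        1.3499064 , -0.08848297]), 'joint_velocities': array([ 9.88294667e-04,  1.37137237e-04, -3.12959519e-05, -1.84066493e-03,
       -1.79447793e-04, -1.35103208e-03,  1.63021949e-03]), 'tau': array([-3.29692066e-04, -6.25461102e+01,  4.87623049e-02, -3.91594005e+01,
        1.61729398e-02,  9.93019261e-03, -1.27683711e-05]), 'position': array([0.17311602, 0.60015597, 0.23850774]), 'ee_rot': array([-0.42543946,  0.56544245,  0.42478904,  0.56465066]), 'ft_force': array([-0.16128038, -0.31160784,  0.50939752]), 'torque': array([-0.02259595,  0.01466993,  0.02796582]), 'grip_width': 1.0001927457962851}
[('MotionError', <class 'workcell.MotionError'>), ('finger_overhang', 0.008)]
side {'fov_y': 42.094908521452915, 'cx': 258.3093363549645, 'cy': 192.83277393779653, 'R': array([[-0.05392334, -0.99853892, -0.00350642],
       [-0.86536863,  0.04848335, -0.49878503],
       [ 0.49822627, -0.02386181, -0.86671864]]), 't': array([0.18432407, 0.53199548, 0.75514175])}
top {'fov_y': 46.39531636113034, 'cx': 262.539443946087, 'cy': 193.30645934218913, 'R': array([[ 0.11357101, -0.99351987,  0.00446052],
       [-0.97238204, -0.11207385, -0.20472571],
       [ 0.20389897,  0.01891358, -0.97880922]]), 't': array([0.08887692, 0.58286491, 0.8237158 ])}
```

View pics/side0.png

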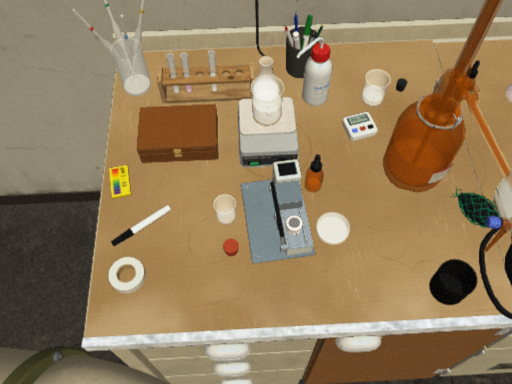

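View pics/top0.png

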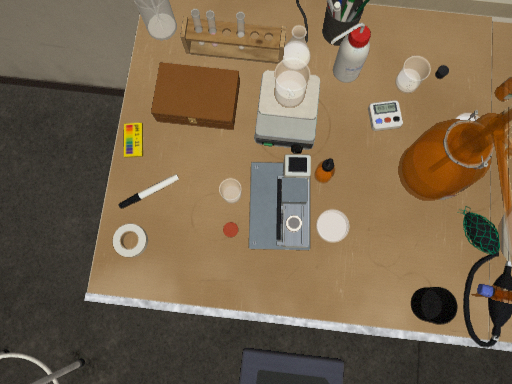

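```bash
python3 - <<'E'
import cv2
a=cv2.imread("pics/side0.png")[150:270,200:360]; cv2.imwrite("pics/side0c.png",cv2.resize(a,None,fx=5,fy=5,interpolation=cv2.INTER_CUBIC))
a=cv2.imread("pics/top0.png")[140:260,210:370]; cv2.imwrite("pics/top0c.png",cv2.resize(a,None,fx=5,fy=5,interpolation=cv2.INTER_CUBIC))
E
```

```text
(no output)
```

View pics/side0c.png

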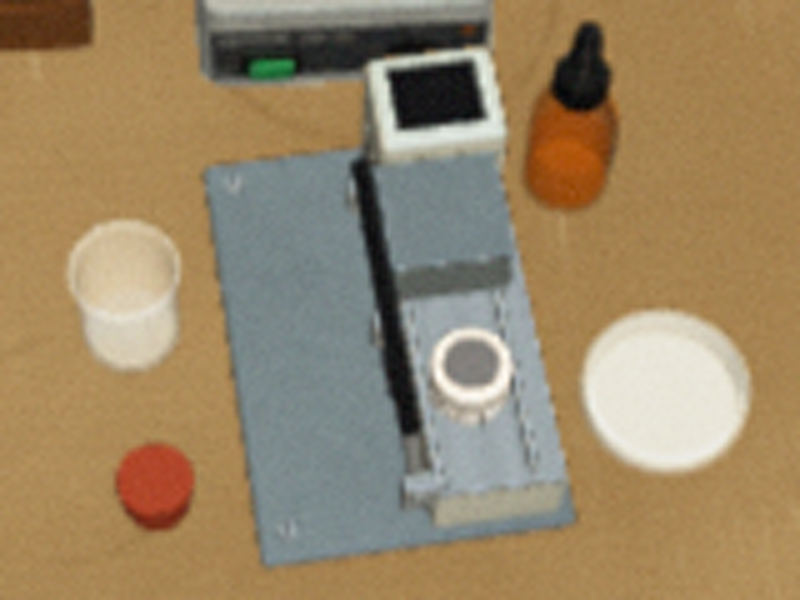

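View pics/top0c.png

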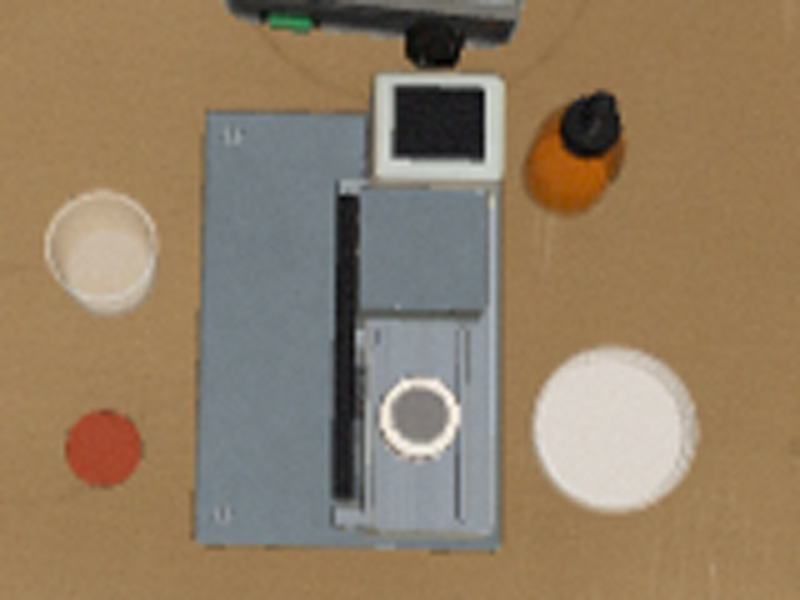

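```bash
cat > h.py <<'E'
import numpy as np, cv2
from scipy.optimize import least_squares
C={'side':dict(fov=42.094908521452915,cx=258.3093363549645,cy=192.83277393779653,R=np.array([[-0.05392334,-0.99853892,-0.00350642],[-0.86536863,0.04848335,-0.49878503],[0.49822627,-0.02386181,-0.86671864]]),t=np.array([0.18432407,0.53199548,0.75514175])),
'top':dict(fov=46.39531636113034,cx=262.539443946087,cy=193.30645934218913,R=np.array([[0.11357101,-0.99351987,0.00446052],[-0.97238204,-0.11207385,-0.20472571],[0.20389897,0.01891358,-0.97880922]]),t=np.array([0.08887692,0.58286491,0.8237158]))}
def proj(n,X):
    c=C[n];f=192/np.tan(np.radians(c['fov']/2));p=c['R']@X+c['t'];return np.array([f*p[0]/p[2]+c['cx'],f*p[1]/p[2]+c['cy']])
def back(n,u,v,z):
    c=C[n];f=192/np.tan(np.radians(c['fov']/2));d=c['R'].T@np.array([(u-c['cx'])/f,(v-c['cy'])/f,1]);o=-c['R'].T@c['t'];return o+d*(z-o[2])/d[2]
E
cat > fit.py <<'E'
from h import *
off={'side':(200,150),'top':(210,140)}
def px(n,u,v): return np.array([(u+.5)/5-.5+off[n][0],(v+.5)/5-.5+off[n][1]])
obs=[('top',195,546,(-88,62,11)),('top',206,112,(96,62,11)),('top',500,548,(-88,-64,11)),
('side',264,563,(-88,62,11)),('side',206,168,(96,62,11)),('side',576,522,(-88,-64,11)),
('top',503,75,(94,-58,81)),('top',485,316,(0,-51,74)),('top',358,312,(0,-1,74))]
def w(p,X):
    c,s=np.cos(p[2]),np.sin(p[2]);X=np.array(X)/1e3
    return np.array([p[0]+c*X[0]-s*X[1],p[1]+s*X[0]+c*X[1],X[2]])
def r(p): return np.concatenate([proj(n,w(p,X))-px(n,u,v) for n,u,v,X in obs])
s=least_squares(r,[.5,0,0],loss='soft_l1'); print(s.x, r(s.x).reshape(-1,2).round(1))
p=s.x
for n,u,v in (('top',420,417),('side',471,362)):
    X=back(n,*px(n,u,v),.068); c,sn=np.cos(p[2]),np.sin(p[2]);d=X[:2]-p[:2]
    print('cup',X,(np.array([[c,sn],[-sn,c]])@d).round(4))
for nm,X in dict(home=(21.6,-26,45),hinge=(0,0,45),rf=(-77,4,91),rr=(40,4,91)).items(): print(nm,w(p,X).round(4))
for n,u,v,z in (('top',102,282,0),('side',133,340,0),('top',104,448,.024),('top',615,428,.017)): print(n,back(n,*px(n,u,v),z).round(3))
E
python3 fit.py
```

```text
[0.55392845 0.11815146 0.09071524] [[-0.6  0.3]
 [-0.2 -0.2]
 [ 0.4  1.4]
 [-0.4  0.6]
 [-0.7 -0.5]
 [ 0.8  0.1]
 [ 0.7 -0.1]
 [ 0.3 -0.7]
 [-0.2 -0.5]]
cup [0.51601486 0.08845486 0.068     ] [-0.0404 -0.0261]
cup [0.51627376 0.08870759 0.068     ] [-0.0402 -0.0259]
home [0.5778 0.0942 0.045 ]
hinge [0.5539 0.1182 0.045 ]
rf [0.4769 0.1152 0.091 ]
rr [0.5934 0.1258 0.091 ]
top [0.568 0.223 0.   ]
side [0.568 0.22  0.   ]
top [0.495 0.212 0.024]
top [0.528 0.006 0.017]
```

```bash
cat > st.py <<'E'
import numpy as np,sys
from workcell import get_obs
from scipy.spatial.transform import Rotation as R
P=np.array([0.5539,0.1182]);Y=0.0907
c,s=np.cos(Y),np.sin(Y);S=np.array([[c,-s,0],[s,c,0],[0,0,1]])
def state():
    o=get_obs();Rt=R.from_quat(o['ee_rot']).as_matrix()
    p=S.T@(o['position']-np.r_[P,0]);A=S.T@Rt
    return o,p,A
def show():
    o,p,A=state()
    print('t',round(o['clock'],2),'tcp stand mm',(p*1e3).round(1),'F(stand)',(S.T@o['ft_force']).round(1),'gw',round(o['grip_width'],3))
    print('tool axes in stand: x',A[:,0].round(3),'y',A[:,1].round(3),'z',A[:,2].round(3),'jaw ang deg from y',np.degrees(np.arctan2(-A[0,2],A[1,2])).round(1))
    sep=(o['grip_width']*85+14.5)/2
    for sg in(1,-1): print('finger',(p*1e3+sg*sep*A[:,2]+8*A[:,0]).round(1))
    return o,p,A
if __name__=='__main__':
    o,p,A=show()
    if len(sys.argv)>3:
        t=np.array([float(v) for v in sys.argv[1:4]])/1e3
        print('tool shift to target',(A.T@(t-p)).round(4))
E
python3 st.py -63 10 200
```

```text
t 0.1 tcp stand mm [-335.6  514.5  238.6] F(stand) [ 0.5  0.8 -0.4] gw 0.996
tool axes in stand: x [-0.    -0.001 -1.   ] y [-0.932  0.363 -0.   ] z [ 0.363  0.932 -0.001] jaw ang deg from y -21.3
finger [-317.6  560.7  230.5]
finger [-353.6  468.3  230.7]
tool shift to target [ 0.0391 -0.4371 -0.3711]
```

>>> play_rows:
  increments: "0 -0.028 -0.026 0;0 -0.028 -0.026 0;0 -0.028 -0.026 0;0 -0.028 -0.026 0;0 -0.028 -0.026 0;0 -0.028 -0.026 0;0 -0.028 -0.026 0;0 -0.028 -0.026 0;0 -0.028 -0.026 0;0 -0.028 -0.026 0;0 -0.028 -0.026 0;0 -0.028 -0.026 0"
  hand: -0.42

```text
clock: 1.3
position: [0.4131, 0.1945, 0.2341]
ee_rot: [-0.428, 0.566, 0.428, 0.56]
ft_force: [0.3, 0.7, 0.1]
grip_width: 0.712
```

```bash
python3 st.py -63.7 -49.2 160
```

```text
t 1.3 tcp stand mm [-133.3   88.7  234.1] F(stand) [0.4 0.7 0.1] gw 0.712
tool axes in stand: x [-0.007 -0.005 -1.   ] y [-0.935  0.354  0.005] z [ 0.354  0.935 -0.007] jaw ang deg from y -20.7
finger [-120.1  123.7  225.9]
finger [-146.6   53.6  226.4]
tool shift to target [ 0.0743 -0.1143 -0.1038]
```

>>> play_rows:
  increments: "0.008 -0.024 -0.021 0;0.012 -0.024 -0.021 0;0.015 -0.024 -0.021 0;0.015 -0.024 -0.021 0;0.015 -0.02 -0.02 -0.05;0.006 0 0 -0.05; 0 0 0 0"

```text
clock: 2.0
position: [0.5001, 0.0504, 0.1602]
ee_rot: [-0.454, 0.545, 0.454, 0.539]
ft_force: [-0.2, 0.3, -0.9]
grip_width: 0.709
```

```bash
python3 st.py -63.7 -49.2 128; python3 - <<'E'
from workcell import camera
import cv2
for n,y,x in(("side",80,180),("top",80,180)):
    a=camera(n)["img"][y:y+180,x:x+220]; cv2.imwrite(f"pics/{n}1.png",cv2.resize(a,None,fx=3,fy=3,interpolation=cv2.INTER_CUBIC))
E
```

```text
t 2.0 tcp stand mm [-59.7 -62.6 160.2] F(stand) [-0.2  0.3 -0.9] gw 0.709
tool axes in stand: x [-0.007 -0.006 -1.   ] y [-0.964  0.264  0.005] z [ 0.264  0.964 -0.008] jaw ang deg from y -15.3
finger [-49.9 -26.6 151.9]
finger [-69.6 -98.8 152.5]
tool shift to target [0.0322 0.0072 0.0122]
```

View pics/side1.png

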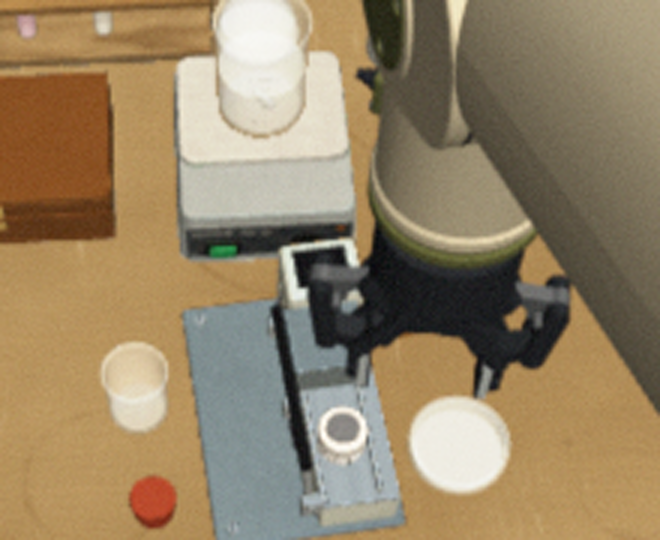

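View pics/top1.png

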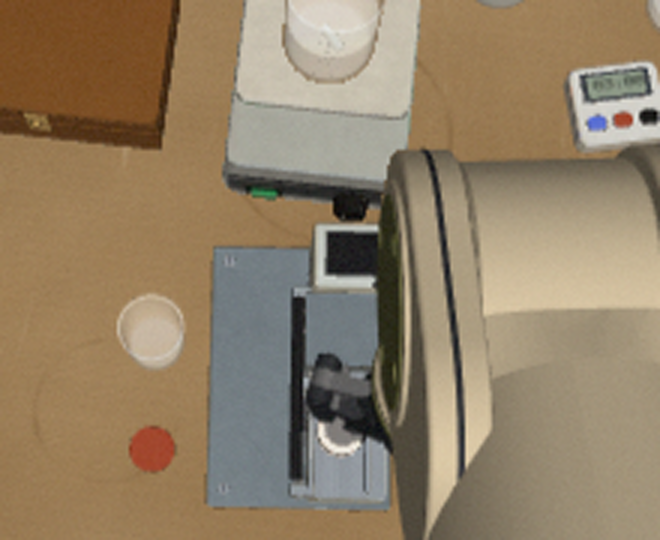

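```bash
python3 - <<'E'
from workcell import camera
import cv2
a=camera("side")["img"][160:230,270:370]; cv2.imwrite("pics/side2.png",cv2.resize(a,None,fx=8,fy=8,interpolation=cv2.INTER_CUBIC))
E
cat > tip.py <<'E'
from h import *
from st import *
o,p,A=state()
sep=(o['grip_width']*85)/2
for ov in (4,8,12):
  for sg in (1,-1):
    for dz in (0,14.5):
      for dy in (-11,11):
        q=p+(sg*(sep+dz)*A[:,2]+ov*A[:,0]+dy*A[:,1])/1e3
        X=S@q+np.r_[P,0]; u=proj('side',X); print(ov,sg,dz,dy,u.round(1),((u-[270,160])*8+3.5).round(0))
E
python3 tip.py
```

```text
4 1 0 -11 [302.1 198.6] [260. 313.]
4 1 0 11 [301.1 209.6] [252. 401.]
4 1 14.5 -11 [293.8 197.8] [194. 306.]
4 1 14.5 11 [292.7 208.8] [185. 394.]
4 -1 0 -11 [336.7 202.2] [537. 341.]
4 -1 0 11 [336.1 213.3] [532. 430.]
4 -1 14.5 -11 [345. 203.] [604. 348.]
4 -1 14.5 11 [344.6 214.2] [600. 437.]
8 1 0 -11 [301.9 199.8] [259. 322.]
8 1 0 11 [300.9 210.7] [251. 409.]
8 1 14.5 -11 [293.7 198.9] [193. 315.]
8 1 14.5 11 [292.6 209.9] [184. 402.]
8 -1 0 -11 [336.4 203.3] [535. 350.]
8 -1 0 11 [335.8 214.4] [530. 438.]
8 -1 14.5 -11 [344.7 204.2] [601. 357.]
8 -1 14.5 11 [344.2 215.2] [597. 445.]
12 1 0 -11 [301.8 200.9] [258. 331.]
12 1 0 11 [300.8 211.8] [250. 418.]
12 1 14.5 -11 [293.6 200. ] [192. 324.]
12 1 14.5 11 [292.5 210.9] [183. 411.]
12 -1 0 -11 [336.1 204.4] [532. 359.]
12 -1 0 11 [335.5 215.4] [528. 447.]
12 -1 14.5 -11 [344.4 205.3] [599. 366.]
12 -1 14.5 11 [343.9 216.3] [595. 454.]
```

View pics/side2.png

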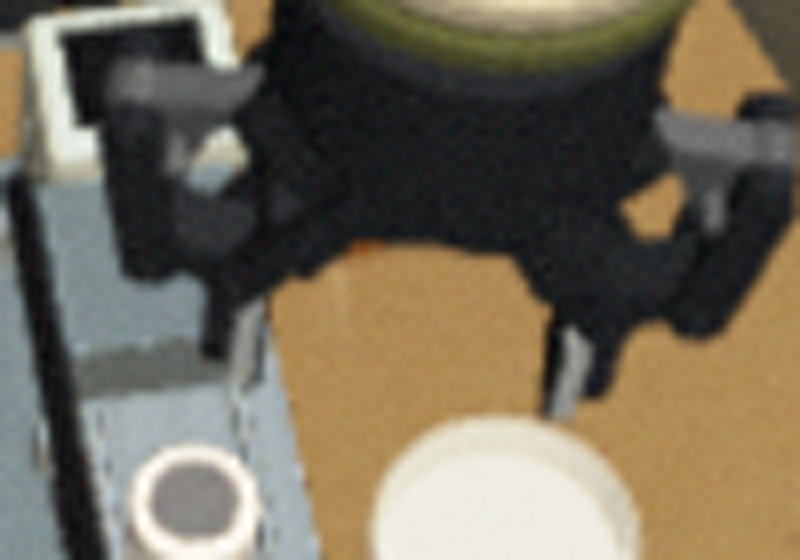

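>>> play_rows:
  increments: "0.02 0.003 0.004 0;0.02 0.003 0.004 0;0.02 0.002 0 0;0.014 0 0 0;0 0 0 0"

```text
clock: 2.65
position: [0.495, 0.0659, 0.089]
ee_rot: [-0.455, 0.542, 0.453, 0.542]
ft_force: [0.4, -0.2, -0.9]
grip_width: 0.713
```

```bash
python3 st.py -63.7 -49.2 86;python3 - <<'E'
from workcell import camera
import cv2
a=camera("side")["img"][170:260,240:350]; cv2.imwrite("pics/side3.png",cv2.resize(a,None,fx=7,fy=6,interpolation=cv2.INTER_CUBIC))
E
```

```text
t 2.65 tcp stand mm [-63.4 -46.7  89. ] F(stand) [ 0.4 -0.2 -0.9] gw 0.713
tool axes in stand: x [ 0.002 -0.001 -1.   ] y [-0.965  0.263 -0.002] z [ 0.263  0.965 -0.001] jaw ang deg from y -15.3
finger [-53.5 -10.5  81. ]
finger [-73.3 -83.   81. ]
tool shift to target [ 0.003  -0.0003 -0.0025]
```

View pics/side3.png

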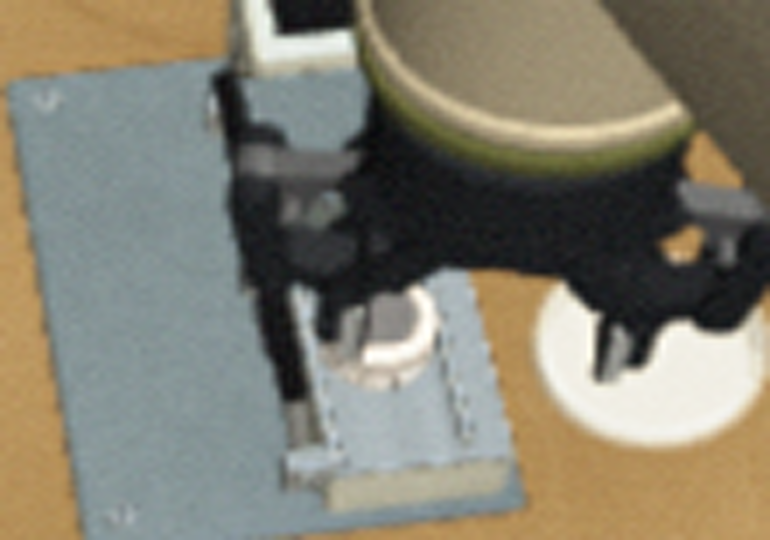

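>>> play_rows:
  increments: "0.004 0 0 0;0 0.0016 0.006 0;0 0.0016 0.006 0;0 0.0016 0.006 0;0 0.0016 0.006 0;0 0 0 0"

```text
clock: 3.3
position: [0.4951, 0.0935, 0.0891]
ee_rot: [-0.456, 0.54, 0.452, 0.544]
ft_force: [-0.3, -0.8, 0.3]
grip_width: 0.71
```

```bash
python3 st.py -63.7 -49.2 86;python3 - <<'E'
from workcell import camera
import cv2
a=camera("side")["img"][170:260,240:350]; cv2.imwrite("pics/side4.png",cv2.resize(a,None,fx=7,fy=6,interpolation=cv2.INTER_CUBIC))
E
```

```text
t 3.3 tcp stand mm [-60.8 -19.2  89.1] F(stand) [-0.3 -0.8  0.3] gw 0.71
tool axes in stand: x [ 0.008 -0.    -1.   ] y [-0.965  0.263 -0.008] z [0.263 0.965 0.002] jaw ang deg from y -15.3
finger [-50.9  16.9  81.2]
finger [-70.6 -55.4  81.1]
tool shift to target [ 0.0031 -0.0051 -0.0297]
```

View pics/side4.png

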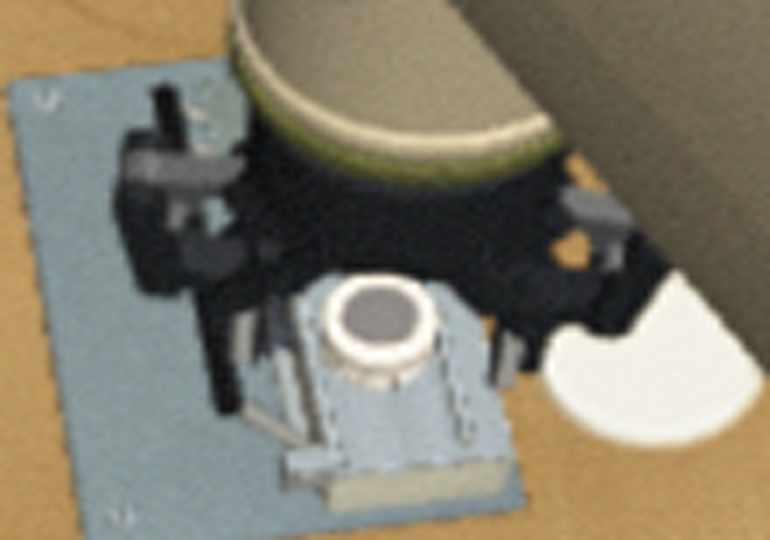

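```bash
cat > rail.py <<'E'
from h import *
from st import *
import sys
u=np.array([float(sys.argv[1]),float(sys.argv[2])])
for ph in np.arange(0.087,1.55,0.1):
    q=np.array([-.077,.046*np.sin(ph),.045+.046*np.cos(ph)]);X=S@q+np.r_[P,0]
    print('theta',round(ph-.087,2),(q*1e3).round(1),proj('side',X).round(1))
E
python3 rail.py 272.8 238
```

```text
theta 0.0 [-77.    4.   90.8] [282.  236.4]
theta 0.1 [-77.    8.6  90.2] [279.5 236.9]
theta 0.2 [-77.   13.   89.1] [277.1 237.5]
theta 0.3 [-77.   17.4  87.6] [274.7 238.1]
theta 0.4 [-77.   21.5  85.7] [272.5 238.9]
theta 0.5 [-77.   25.5  83.3] [270.3 239.7]
theta 0.6 [-77.   29.2  80.6] [268.3 240.6]
theta 0.7 [-77.   32.6  77.5] [266.4 241.5]
theta 0.8 [-77.   35.7  74.1] [264.8 242.5]
theta 0.9 [-77.   38.4  70.4] [263.3 243.5]
theta 1.0 [-77.   40.7  66.4] [262.1 244.6]
theta 1.1 [-77.   42.7  62.2] [261.  245.6]
theta 1.2 [-77.   44.2  57.9] [260.2 246.7]
theta 1.3 [-77.   45.2  53.4] [259.7 247.7]
theta 1.4 [-77.   45.8  48.9] [259.4 248.7]
```

>>> play_rows:
  increments: "0.001 0.0035 0.006 0;0.001 0.0035 0.0065 0;0.006 0.003 0.006 0;0 0 0 0"

```text
clock: 3.75
position: [0.4889, 0.1151, 0.0811]
ee_rot: [-0.456, 0.539, 0.452, 0.545]
ft_force: [-1.4, -1.0, 1.4]
grip_width: 0.706
```

```bash
python3 st.py -63.7 -49.2 86;python3 - <<'E'
from workcell import camera
import cv2
a=camera("side")["img"][170:260,240:350]; cv2.imwrite("pics/side5.png",cv2.resize(a,None,fx=7,fy=6,interpolation=cv2.INTER_CUBIC))
E
```

```text
t 3.75 tcp stand mm [-65.    2.8  81.1] F(stand) [-1.5 -0.9  1.4] gw 0.706
tool axes in stand: x [ 0.01  0.   -1.  ] y [-0.964  0.264 -0.01 ] z [0.264 0.964 0.003] jaw ang deg from y -15.3
finger [-55.1  38.7  73.3]
finger [-74.8 -33.1  73. ]
tool shift to target [-0.0049 -0.0151 -0.0498]
```

View pics/side5.png

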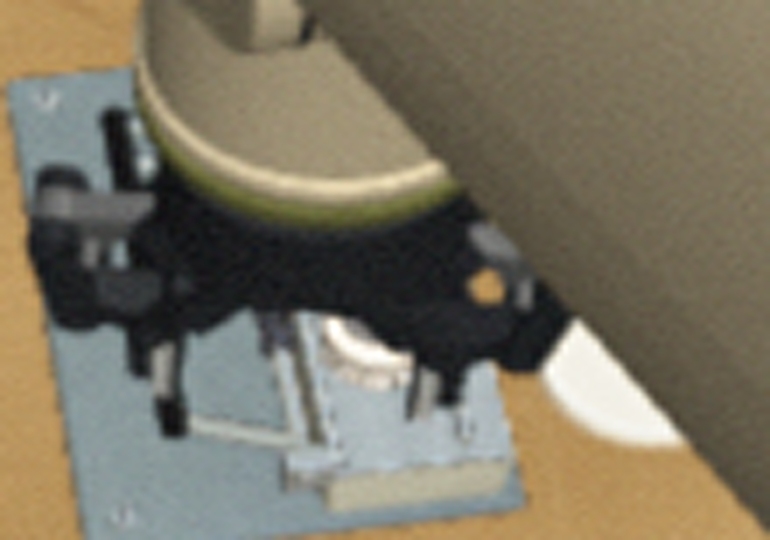

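>>> play_rows:
  increments: "0.006 0.0007 0.003 0;0.006 0.0007 0.003 0;0.006 0.0007 0.002 0;0.005 0.0006 0.002 0;0 0 0 0"

```text
clock: 4.3
position: [0.4884, 0.1273, 0.0578]
ee_rot: [-0.455, 0.538, 0.453, 0.546]
ft_force: [-0.5, 1.7, 2.0]
grip_width: 0.711
```

```bash
python3 st.py -63.7 -49.2 86;python3 - <<'E'
from workcell import camera
import cv2
for n in("side","top"):
  a=camera(n)["img"][150:270,220:350]; cv2.imwrite(f"pics/{n}6.png",cv2.resize(a,None,fx=6,fy=5,interpolation=cv2.INTER_CUBIC))
E
```

```text
t 4.3 tcp stand mm [-64.4  15.   57.8] F(stand) [-0.3  1.7  2. ] gw 0.711
tool axes in stand: x [ 0.01   0.003 -1.   ] y [-0.965  0.264 -0.009] z [0.264 0.965 0.005] jaw ang deg from y -15.3
finger [-54.5  51.1  50. ]
finger [-74.2 -21.1  49.6]
tool shift to target [-0.0284 -0.0179 -0.0616]
```

View pics/side6.png

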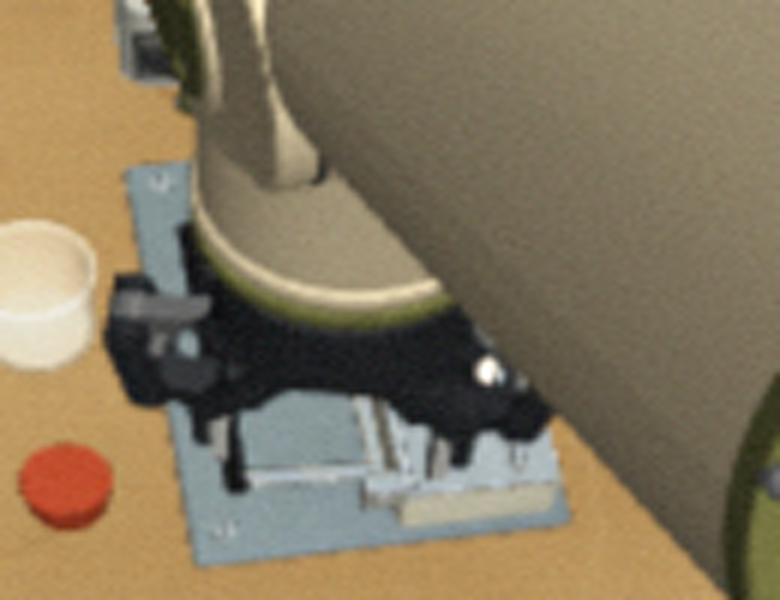

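View pics/top6.png

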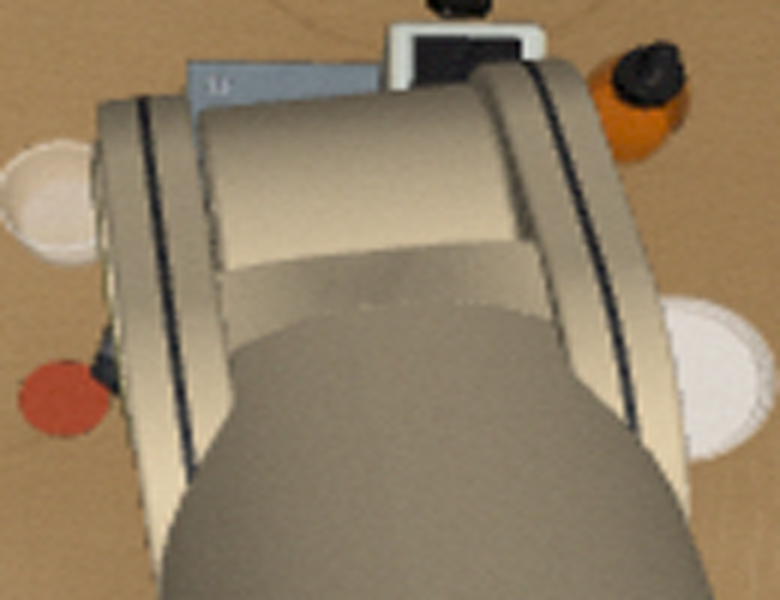

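>>> play_rows:
  increments: "0.001 0.0002 -0.0012 -0.067;0 0.0003 -0.0012 -0.067;0 0.0005 -0.0012 -0.067;0 0.0005 -0.0012 -0.067;0 0 0 0"
  hand: -0.53

```text
clock: 4.9
position: [0.4893, 0.1218, 0.0592]
ee_rot: [0.527, -0.469, -0.521, -0.48]
ft_force: [-2.3, 0.7, 2.5]
grip_width: 0.761
```

```bash
python3 st.py -66 10 56.5;python3 - <<'E'
from workcell import camera
import cv2
for n in("side",):
  a=camera(n)["img"][150:270,220:350]; cv2.imwrite(f"pics/{n}7.png",cv2.resize(a,None,fx=6,fy=5,interpolation=cv2.INTER_CUBIC))
E
```

```text
t 4.9 tcp stand mm [-64.    9.5  59.2] F(stand) [-2.2  0.9  2.5] gw 0.761
tool axes in stand: x [ 0.016  0.004 -1.   ] y [-1.    -0.009 -0.016] z [-0.009  1.     0.004] jaw ang deg from y 0.5
finger [-64.3  49.1  51.3]
finger [-63.6 -30.1  51.1]
tool shift to target [0.0027 0.002  0.0005]
```

View pics/side7.png

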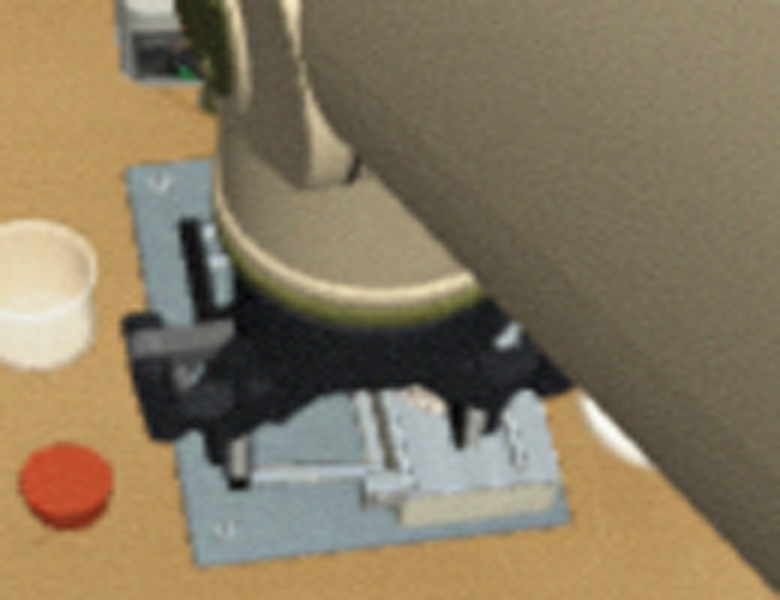

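>>> play_rows:
  increments: "0.003 0 0 0;0.002 -0.005 0 0;0.001 -0.005 0 0;0.001 -0.005 0 0;0.001 -0.005 0 0;0 0 0 0"

```text
clock: 5.55
position: [0.5068, 0.1239, 0.0516]
ee_rot: [0.523, -0.474, -0.523, -0.478]
ft_force: [-6.0, -1.5, 17.7]
grip_width: 0.765
```

```bash
python3 st.py -5.4 10 57;python3 - <<'E'
from workcell import camera
import cv2
for n in("side",):
  a=camera(n)["img"][150:270,220:350]; cv2.imwrite(f"pics/{n}8.png",cv2.resize(a,None,fx=6,fy=5,interpolation=cv2.INTER_CUBIC))
E
```

```text
t 5.55 tcp stand mm [-46.3   9.9  51.6] F(stand) [-6.2 -0.9 17.7] gw 0.765
tool axes in stand: x [ 0.005  0.004 -1.   ] y [-1.    -0.003 -0.005] z [-0.003  1.     0.004] jaw ang deg from y 0.1
finger [-46.4  49.8  43.8]
finger [-46.2 -29.8  43.5]
tool shift to target [-0.0052 -0.041  -0.    ]
```

View pics/side8.png

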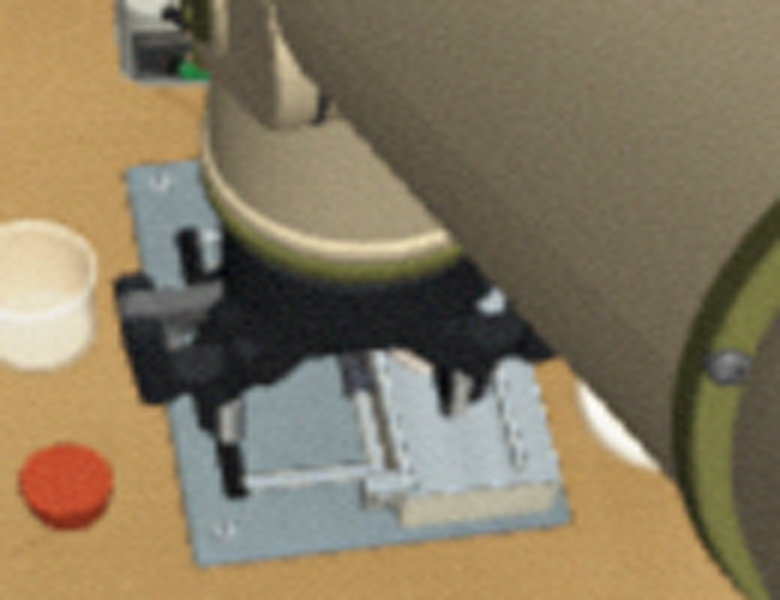

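>>> play_rows:
  increments: "-0.004 0 0 0;0 -0.005 0 0;0 -0.005 0 0;0 -0.005 0 0;0 -0.004 0 0;0 0 0 0"

```text
clock: 6.2
position: [0.5285, 0.1253, 0.0549]
ee_rot: [0.523, -0.475, -0.522, -0.478]
ft_force: [-0.5, 0.3, 2.3]
grip_width: 0.763
```

```bash
python3 st.py -5.4 10 56;python3 - <<'E'
from workcell import camera
import cv2
for n in("side",):
  a=camera(n)["img"][150:270,220:350]; cv2.imwrite(f"pics/{n}9.png",cv2.resize(a,None,fx=6,fy=5,interpolation=cv2.INTER_CUBIC))
E
```

```text
t 6.2 tcp stand mm [-24.7   9.3  54.9] F(stand) [-0.4  0.3  2.3] gw 0.763
tool axes in stand: x [ 0.004  0.003 -1.   ] y [-1.    -0.001 -0.004] z [-0.001  1.     0.003] jaw ang deg from y 0.0
finger [-24.6  49.1  47. ]
finger [-24.6 -30.3  46.8]
tool shift to target [-0.001  -0.0193  0.0007]
```

View pics/side9.png

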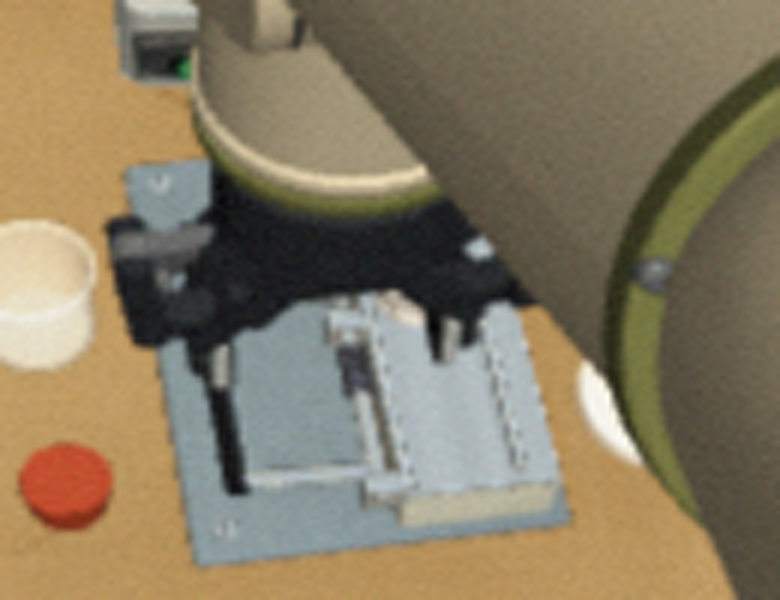

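>>> play_rows:
  increments: "0 -0.005 0 0;0 -0.005 0 0;0 -0.003 0 0;0 0 0 0"

```text
clock: 6.65
position: [0.5421, 0.1265, 0.0547]
ee_rot: [0.522, -0.475, -0.522, -0.478]
ft_force: [-2.2, 0.1, 2.6]
grip_width: 0.768
```

```bash
python3 st.py -5.4 10 56;python3 - <<'E'
from workcell import camera
import cv2
for n in("side",):
  a=camera(n)["img"][150:270,220:350]; cv2.imwrite(f"pics/{n}10.png",cv2.resize(a,None,fx=6,fy=5,interpolation=cv2.INTER_CUBIC))
E
```

```text
t 6.65 tcp stand mm [-11.    9.4  54.7] F(stand) [-2.2  0.3  2.6] gw 0.768
tool axes in stand: x [ 0.004  0.003 -1.   ] y [-1.    -0.001 -0.004] z [-0.001  1.     0.003] jaw ang deg from y 0.0
finger [-11.   49.3  46.8]
finger [-11.  -30.5  46.6]
tool shift to target [-0.0013 -0.0056  0.0006]
```

View pics/side10.png

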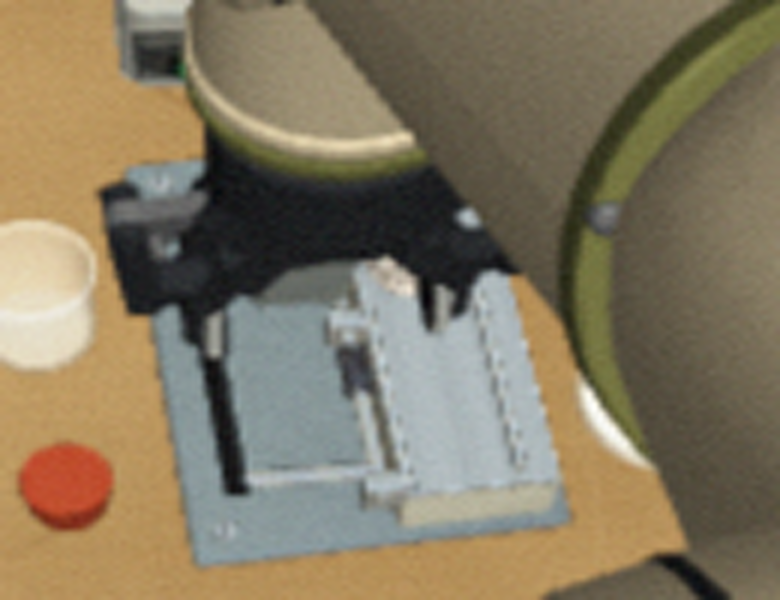

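>>> play_rows:
  increments: "0 -0.002 0 0;0 -0.002 0 0;0 -0.001 0 0;0 0 0 0"

```text
clock: 7.1
position: [0.5471, 0.1269, 0.0547]
ee_rot: [0.522, -0.475, -0.522, -0.478]
ft_force: [-1.9, -1.2, 1.5]
grip_width: 0.764
```

```bash
python3 st.py -5.4 10 56
```

```text
t 7.1 tcp stand mm [-6.   9.3 54.7] F(stand) [-2.  -1.   1.5] gw 0.764
tool axes in stand: x [ 0.003  0.003 -1.   ] y [-1.    -0.001 -0.003] z [-0.001  1.     0.003] jaw ang deg from y 0.0
finger [-6.  49.1 46.9]
finger [ -6.  -30.4  46.6]
tool shift to target [-0.0013 -0.0006  0.0007]
```

>>> play_rows:
  increments: "0 -0.001 0 0;0 -0.001 0 0;0 0 0 0"

```text
clock: 7.4
position: [0.5483, 0.1271, 0.0546]
ee_rot: [-0.522, 0.476, 0.523, 0.478]
ft_force: [-1.3, -0.6, 3.4]
grip_width: 0.768
```

```bash
python3 st.py -5.4 10 56
```

```text
t 7.4 tcp stand mm [-4.8  9.3 54.6] F(stand) [-1.3 -0.5  3.4] gw 0.768
tool axes in stand: x [ 0.001  0.003 -1.   ] y [-1.    -0.    -0.001] z [-0.     1.     0.003] jaw ang deg from y 0.0
finger [-4.8 49.3 46.7]
finger [ -4.8 -30.5  46.5]
tool shift to target [-0.0014  0.0006  0.0007]
```

>>> play_rows:
  increments: "0 -0.0015 0 0;0 -0.0015 0 0;0 0 0 0"

```text
clock: 7.7
position: [0.5483, 0.1272, 0.0541]
ee_rot: [-0.52, 0.478, 0.524, 0.476]
ft_force: [-0.1, -0.3, 2.8]
grip_width: 0.764
```

```bash
python3 st.py -5.4 10 56;python3 - <<'E'
from workcell import camera
import cv2
for n in("side",):
  a=camera(n)["img"][150:270,220:350]; cv2.imwrite(f"pics/{n}11.png",cv2.resize(a,None,fx=6,fy=5,interpolation=cv2.INTER_CUBIC))
E
```

```text
t 7.7 tcp stand mm [-4.7  9.5 54.1] F(stand) [-0.1 -0.3  2.8] gw 0.764
tool axes in stand: x [-0.006  0.003 -1.   ] y [-1.     0.     0.006] z [0.    1.    0.003] jaw ang deg from y -0.0
finger [-4.8 49.2 46.3]
finger [ -4.8 -30.2  46. ]
tool shift to target [-0.0019  0.0007  0.0005]
```

View pics/side11.png

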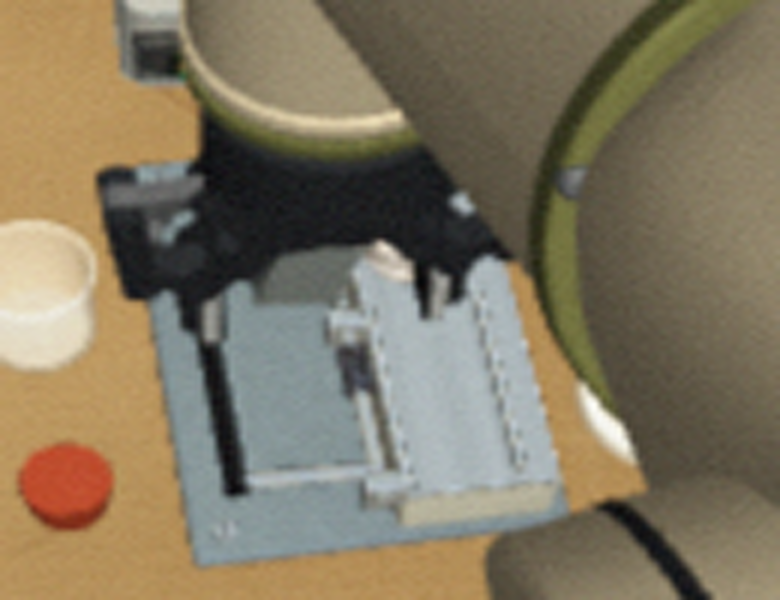

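```bash
python3 -c "
from workcell import get_obs
o=get_obs();print(o['joint_pos'].round(3),o['joint_velocities'].round(3),o['ft_force'],o['torque'])"
```

```text
[-0.613  0.392  0.366  1.835 -0.174  0.951  1.491] [ 0.001 -0.001 -0.001  0.002  0.002 -0.001  0.002] [-3.95055535  0.69974302  4.09487285] [ 7.12866361e-04  8.81879882e-01 -1.22741937e-01]
```

>>> play_rows:
  increments: "0 -0.003 0 0;0 -0.003 0 0"

```text
clock: 7.95
position: [0.5487, 0.1273, 0.0529]
ee_rot: [-0.517, 0.481, 0.527, 0.473]
ft_force: [-20.1, -1.7, 19.7]
grip_width: 0.765
```

```bash
python3 st.py -5.4 10 56;python3 - <<'E'
from workcell import camera,get_obs
import cv2
for n in("side",):
  a=camera(n)["img"][190:220,260:310]; cv2.imwrite(f"pics/{n}12.png",cv2.resize(a,None,fx=16,fy=16,interpolation=cv2.INTER_CUBIC))
o=get_obs();print(o['ft_force'],o['torque'])
E
python3 - <<'E'
import sys; sys.path.insert(0,'.')
from h import *
from st import P,S
for cx in(21.6,18.6,15):
    t=[]
    for a in np.radians(range(90,271,30)):
        q=np.array([cx+16*np.cos(a),-26+16*np.sin(a),68])/1e3
        u=proj('side',S@q+np.r_[P,0]);t.append(tuple(((u-[260,190])*16+7.5).round(0).astype(int)))
    print(cx,t)
E
```

```text
t 7.95 tcp stand mm [-4.4  9.5 52.9] F(stand) [-20.2   0.1  19.7] gw 0.765
tool axes in stand: x [-0.018  0.003 -1.   ] y [-1.     0.001  0.018] z [0.001 1.    0.003] jaw ang deg from y -0.1
finger [-4.5 49.3 45. ]
finger [ -4.6 -30.2  44.8]
tool shift to target [-0.0031  0.0011  0.0005]
[-16.180839    -0.84679527  10.76816152] [-0.22437181  3.5082769  -0.51754747]
21.6 [(np.int64(330), np.int64(91)), (np.int64(358), np.int64(145)), (np.int64(414), np.int64(180)), (np.int64(481), np.int64(187)), (np.int64(543), np.int64(164)), (np.int64(581), np.int64(116)), (np.int64(587), np.int64(58))]
18.6 [(np.int64(334), np.int64(112)), (np.int64(362), np.int64(166)), (np.int64(418), np.int64(202)), (np.int64(486), np.int64(208)), (np.int64(547), np.int64(185)), (np.int64(586), np.int64(137)), (np.int64(591), np.int64(79))]
15 [(np.int64(339), np.int64(137)), (np.int64(367), np.int64(192)), (np.int64(423), np.int64(227)), (np.int64(491), np.int64(234)), (np.int64(552), np.int64(210)), (np.int64(591), np.int64(163)), (np.int64(596), np.int64(104))]
```

View pics/side12.png

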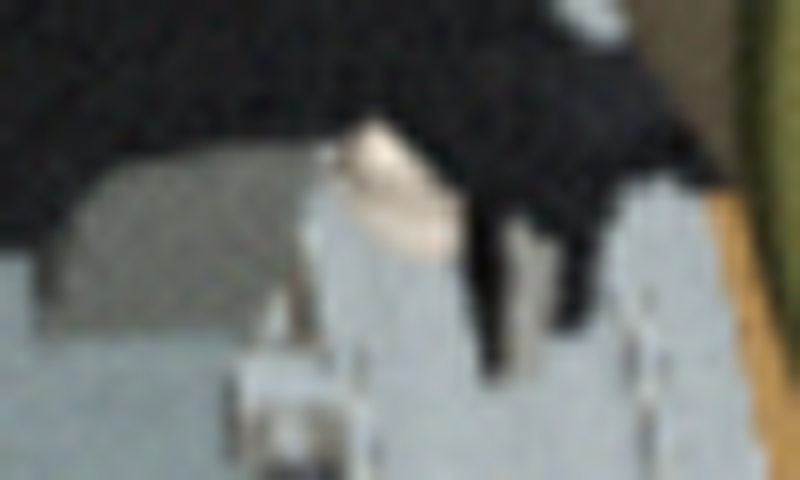

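>>> play_rows:
  increments: "-0.001 0.002 0 0;-0.001 0.005 0 0;0 0.008 0 0;0 0.008 0 0;0 0.008 0 0;0 0.008 0 0;0 0.008 0 0;0 0 0 0"

```text
clock: 8.8
position: [0.5007, 0.123, 0.0569]
ee_rot: [-0.518, 0.479, 0.526, 0.475]
ft_force: [-1.2, -1.1, 1.8]
grip_width: 0.764
```

```bash
python3 st.py -5.4 10 56;python3 - <<'E'
from workcell import camera,get_obs
import cv2
for n in("side","top"):
  a=camera(n)["img"][150:270,220:350]; cv2.imwrite(f"pics/{n}13.png",cv2.resize(a,None,fx=6,fy=5,interpolation=cv2.INTER_CUBIC))
E
```

```text
t 8.8 tcp stand mm [-52.6   9.6  56.9] F(stand) [-1.3 -1.   1.8] gw 0.764
tool axes in stand: x [-0.012  0.004 -1.   ] y [-1.     0.002  0.012] z [0.002 1.    0.004] jaw ang deg from y -0.1
finger [-52.6  49.3  49. ]
finger [-52.7 -30.1  48.7]
tool shift to target [ 0.0003 -0.0472  0.0005]
```

View pics/side13.png

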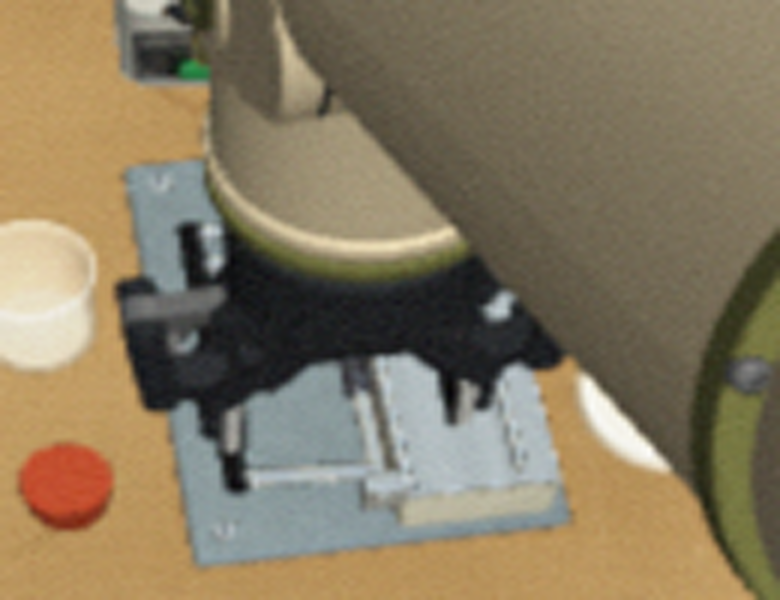

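View pics/top13.png

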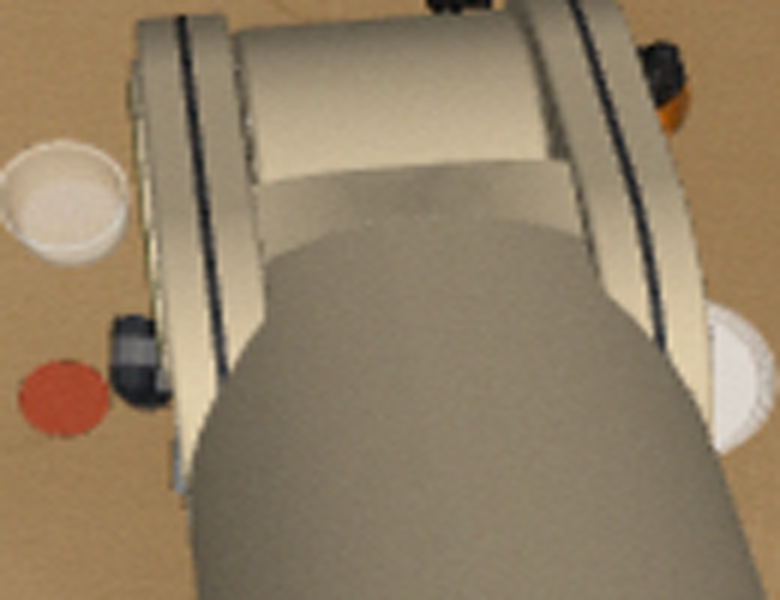

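>>> play_rows:
  increments: "-0.005 0 -0.001 0;-0.005 0 -0.002 0;-0.005 0 -0.003 0;-0.006 0 -0.003 0;-0.006 0 -0.004 0;-0.006 0 -0.004 0;-0.01 0 0 0;-0.02 0 0 0;-0.03 0 0 0;-0.04 0 0 0;-0.04 0 0 0;0 0 0 0"

```text
clock: 10.1
position: [0.5045, 0.1026, 0.24]
ee_rot: [-0.517, 0.481, 0.525, 0.474]
ft_force: [1.3, -0.2, -0.6]
grip_width: 0.765
```

```bash
python3 st.py -300 60 250;python3 - <<'E'
from workcell import camera,get_obs
import cv2
for n in("side",):
  a=camera(n)["img"][150:270,220:350]; cv2.imwrite(f"pics/{n}14.png",cv2.resize(a,None,fx=6,fy=5,interpolation=cv2.INTER_CUBIC))
E
```

```text
t 10.1 tcp stand mm [-50.6 -11.1 240. ] F(stand) [ 1.2 -0.4 -0.6] gw 0.765
tool axes in stand: x [-0.015  0.002 -1.   ] y [-1.     0.004  0.015] z [0.004 1.    0.002] jaw ang deg from y -0.2
finger [-50.6  28.7 232.1]
finger [-50.8 -50.8 231.9]
tool shift to target [-0.0061  0.2498  0.0702]
```

View pics/side14.png

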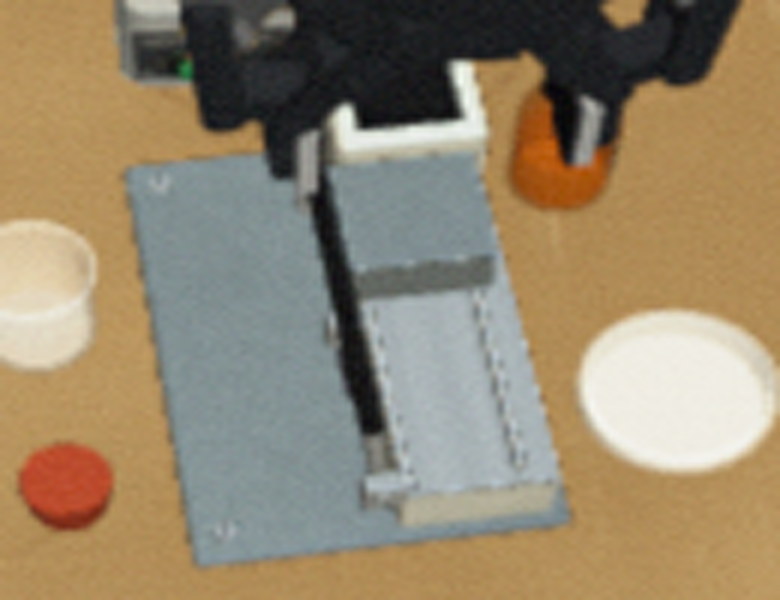

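>>> play_rows:
  increments: "0 0.03 0.02 0;0 0.03 0.03 0;0 0.03 0.03 0;0 0.03 0.03 0;0 0 0.03 0;0 0 0.03 0;0 0 0.03 0;0 0 0 0;0 0 0 0;0 0 0 0;0 0 0 0"

```text
clock: 11.25
position: [0.3569, 0.2932, 0.2317]
ee_rot: [-0.516, 0.487, 0.525, 0.469]
ft_force: [0.1, -0.5, -0.4]
grip_width: 0.766
```

```bash
python3 - <<'E'
from workcell import camera,get_obs
import cv2,numpy as np
for n in("side","top"):
  i=camera(n)["img"]; b=cv2.imread(f"pics/{n}0.png")
  y=slice(150,270);x=slice(200,360)
  cv2.imwrite(f"pics/{n}15.png",cv2.resize(np.hstack([b[y,x],i[y,x]]),None,fx=2.5,fy=2.5))
print(get_obs()['ft_force'],get_obs()['joint_velocities'].round(3))
E
python3 -c "
import cv2,numpy as np
cv2.imwrite('pics/both15.png',np.vstack([cv2.imread('pics/side15.png'),cv2.imread('pics/top15.png')])[:600])"
```

```text
[ 0.25231789  0.20643578 -0.43698131] [-0.001  0.    -0.003 -0.007 -0.002 -0.001 -0.002]
```

View pics/both15.png

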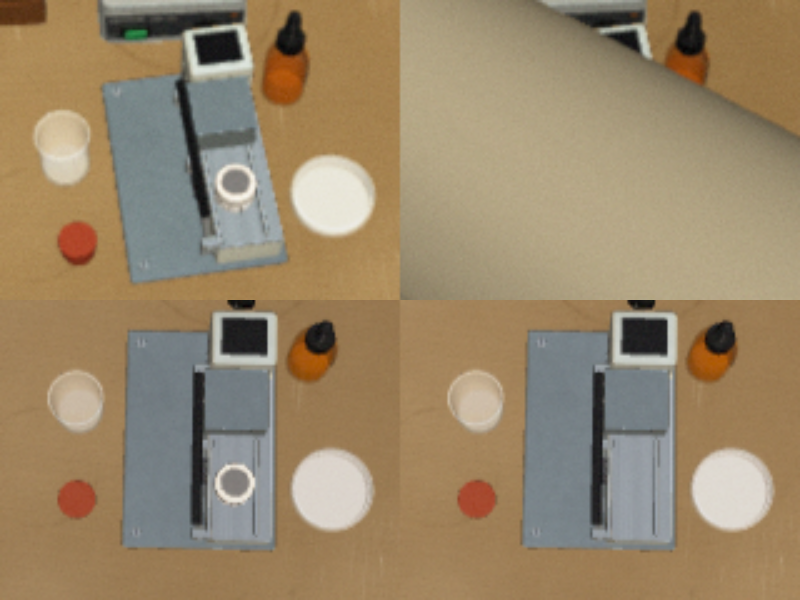

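The top view shows the cover shut exactly as at the start, the cup gone from the ledge and under the cover, and all four bystanders unmoved. The arm is clear of everything.

```bash
python3 -c "
from workcell import workorder
print(workorder.hand_in())"
```

```text
the job is handed in; nothing more can be done
None
```

The cup is under the shut cover, and I handed the job in at about 11 s on the clock. `hand_in` gave no verdict.

**What I did:** The left fingertip pushed the thumb rail over and held the cover at about 1.35 rad. The right fingertip slid the cup along the channel. It stopped firmly, with about 20 N of resistance, with the fingertip within about 1 mm of where the given home position puts it. I then slid back along the rail, lifted off so the cover sprang shut, and moved the arm clear.

**Last checks:**
- **Cover and cup:** The top view shows the cover as it was at the start and the ledge empty.
- **Bystanders:** The beaker, bung, dish and dropper bottle look unmoved in the top view.
- **Arm:** It is at rest with no contact force.
- **Not seen directly:** The gripper, then the shut cover, hid the cup at the stop. That it is fully home rests on the firm stop and the fingertip position. A part view of the cup's rim while pushing could only place it within about 3 mm.
- **Extra load:** While holding the cover I twice pressed it against its open stop. The upward force reached about 18 N the first time, and about 20 N during the final push. That is well under the limits, and I eased off each time.

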